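# Mark out a gasket along the hinged template

## Task

Swing the hinged cover template over by its bow handle and lower it gently, without letting it slap down, flat onto the gasket sheet. Then take the collared scriber, stand it on the sheet at the end of the template nearest the robot and slide it, upright, along the whole curved edge to the far end, keeping its collar against the edge round both lobes and the waist between them. Finally stand the scriber upright on the bare bench and let go; leave the other things undisturbed.

Things in the scene. Friction and masses are not known exactly. Their poses are not given: they have to be found in the camera images.
- jig: Gasket marking jig, fixed: grey plate 300 x 285 mm, 12 mm thick, under a brown gasket sheet (top 13.5 mm above the bench; jig x -145 to 145, y -124 to 80 mm). Origin on the bench, mid-length, 130 mm from the plate's -y edge. x runs along the hinge away from the robot, y to the robot's left (hinge side), z up; turned up to 0.16 rad. Back stops 58 mm tall stand behind the hinge, at y 104 to 141.
- template (a joint): Hinge of the template, rad: 0 = flat on the gasket sheet (its stop), pi/2 = upright, up to 1.70 = leaning back beyond upright on the back stops; it starts beyond upright. Template and handle weigh 0.5 kg; the hinge drags slightly, the template stays or falls back beyond upright and falls onto the sheet if let go short of it.
- hinge_mid (a point): Middle of the hinge axis (parallel to jig x), 17.5 mm above the bench, at jig x 0, y 95 mm. The template is an aluminium plate 8 mm thick, its mid-plane through the axis. Flat, it covers jig x -98 to 100 mm with straight sides from the hinge, and its curved free edge looks to jig -y: big lobe, waist, small lobe, three arcs that run smoothly into one another.
- handle_mid (a point): Middle of the bar of the template's bow handle: round bar 12 mm thick, parallel to the hinge, 50 mm clear between its feet, 45 mm off the upper face, 134 mm from the hinge along the plate and 49 mm from its mid-plane, at jig x -38. The plate reaches 26 mm farther out. Flat: 66.5 mm above the bench; open: on the side away from the sheet. The bar can turn between fingers. Moves with the template.
- lobe_big (a point): Centre of the big lobe's arc, nearest the robot, convex, radius 60 mm, at sheet height: jig x -38, y -5 mm. Edge from jig (-98, -5) round to (-0.2, -51.6) mm. The scriber (collar radius 22 mm) runs 82 mm from this point, until jig (13.6, -68.7). Fixed to the jig.
- waist (a point): Centre of the hollow waist's arc, concave, radius 50 mm, at sheet height, outside the template: jig x 31.3, y -90.5 mm. Edge from jig (-0.2, -51.6) to (48.7, -43.6) mm. The scriber runs 28 mm from this point, on the template's side, until jig (41.0, -64.2). Fixed to the jig.
- lobe_small (a point): Centre of the small lobe's arc, at the far end, convex, radius 38 mm, at sheet height: jig x 62, y -8 mm. Edge from jig (48.7, -43.6) round to (100, -8) mm. The scriber runs 60 mm from this point. Fixed to the jig.
- run_start (a point): Where the middle of the scriber's underside begins, on the sheet, collar against the near end of the big lobe: jig x -109, y -46 mm, that is 82 mm from lobe_big at -150 degrees (angle from jig x towards jig y). Fixed to the jig.
- run_end (a point): The same at the end of the run, against the far end of the small lobe: jig x 114, y -38 mm, that is 60 mm from lobe_small at -30 degrees. Fixed to the jig.
- scriber_mid (a point): The tracing scriber, loose, standing upright: round steel body 28 mm in diameter on a round brass follower collar 44 mm in diameter and 14 mm high; 96 mm tall in all (plain body to grasp from 18 to 84 mm above the underside), 0.24 to 0.38 kg. The polished collar glides easily. The scribing point is the middle of its flat underside. This point is on its axis, half-way up, 48 mm above the underside.
- scriber_point (a point): The middle of the scriber's underside (the scribing point); z is its axis, upwards.
- oil_bottle: Bystander: clear squeeze bottle 54 mm in diameter with amber oil and a green spout, 140 mm tall, standing; origin under its base. It, the cup and the scriber stand to the robot's right and may have changed places.
- cup: Bystander: white cup, 72 mm across the rim, 75 mm tall; origin under its base.
- piston: Bystander: aluminium piston, 72 mm in diameter, 52 mm tall, standing to the robot's left; origin under its base.
Things that resemble listed ones, but are neither listed nor needed, are in the scene too. What is shaped like the part that bears scriber_mid but pink or turquoise is not meant.

How it is judged:
On the way, in this order (a step that is already met when the one before it is completed fails the run):
1. The template has been swung over and lies flat on the gasket sheet (value of joint template below 0.03 rad and velocity of joint template above -0.05 rad/s), for 0.2 s.
2. The scriber stands on the sheet with its collar touching the template's edge at the end nearest the robot (x of scriber_point in the frame of jig between -0.13 and -0.091 m and z of scriber_point in the frame of jig between 0.0105 and 0.0165 m and angle between scriber_point's own z axis and vertical below 0.12 rad and contact force between scriber and template above 0.3 N).
3. The collar, standing on the sheet, touches the edge on the near flank of the big lobe (x of scriber_point in the frame of jig between -0.084 and -0.072 m and z of scriber_point in the frame of jig between 0.0105 and 0.0165 m and angle between scriber_point's own z axis and vertical below 0.12 rad and contact force between scriber and template above 0.3 N).
4. The collar, standing on the sheet, touches the edge near the crown of the big lobe (x of scriber_point in the frame of jig between -0.056 and -0.044 m and z of scriber_point in the frame of jig between 0.0105 and 0.0165 m and angle between scriber_point's own z axis and vertical below 0.12 rad and contact force between scriber and template above 0.3 N).
5. The collar, standing on the sheet, touches the edge past the crown of the big lobe (x of scriber_point in the frame of jig between -0.026 and -0.014 m and z of scriber_point in the frame of jig between 0.0105 and 0.0165 m and angle between scriber_point's own z axis and vertical below 0.12 rad and contact force between scriber and template above 0.3 N).
6. The collar, standing on the sheet, touches the edge at the end of the big lobe (x of scriber_point in the frame of jig between 0.001 and 0.013 m and z of scriber_point in the frame of jig between 0.0105 and 0.0165 m and angle between scriber_point's own z axis and vertical below 0.12 rad and contact force between scriber and template above 0.3 N).
7. The collar, standing on the sheet, touches the edge in the waist (x of scriber_point in the frame of jig between 0.022 and 0.034 m and z of scriber_point in the frame of jig between 0.0105 and 0.0165 m and angle between scriber_point's own z axis and vertical below 0.12 rad and contact force between scriber and template above 0.3 N).
8. The collar, standing on the sheet, touches the edge at the start of the small lobe (x of scriber_point in the frame of jig between 0.046 and 0.058 m and z of scriber_point in the frame of jig between 0.0105 and 0.0165 m and angle between scriber_point's own z axis and vertical below 0.12 rad and contact force between scriber and template above 0.3 N).
9. The collar, standing on the sheet, touches the edge past the crown of the small lobe (x of scriber_point in the frame of jig between 0.072 and 0.084 m and z of scriber_point in the frame of jig between 0.0105 and 0.0165 m and angle between scriber_point's own z axis and vertical below 0.12 rad and contact force between scriber and template above 0.3 N).
10. The collar, still touching, has come round the small lobe to the far end (x of scriber_point in the frame of jig between 0.098 and 0.13 m and z of scriber_point in the frame of jig between 0.0105 and 0.0165 m and angle between scriber_point's own z axis and vertical below 0.12 rad and contact force between scriber and template above 0.3 N).
At the end, for the whole second after the job is handed in: The template lies flat on the sheet (hinge under 0.03 rad), and the scriber stands upright (within 0.1 rad) on the bare bench (underside within 4 mm of the bench top), at rest and let go (value of joint template below 0.03 rad and angle between scriber_point's own z axis and vertical below 0.1 rad and height (world z) of scriber_point between -0.004 and 0.004 m and linear speed of each of scriber, template below 0.02 m/s); the robot touches nothing.
It fails at once if The template slaps down as it is closed: it turns faster than 2 rad/s within its last 0.08 rad, while the scriber is still off the jig (y of scriber_point in the frame of jig below -0.15 m and value of joint template below 0.08 rad and velocity of joint template below -2 rad/s).
It fails at once if A stray line: the scriber stands on the sheet along the run with a gap of more than 4 mm between its collar and the template's edge (z of scriber_point in the frame of jig between 0.0105 and 0.0165 m and angle between scriber_point's own z axis and vertical below 0.12 rad and y of scriber_point in the frame of jig between -0.145 and 0.05 m and ((x of scriber_point in the frame of jig between -0.08 and 0.0136 m and horizontal distance between scriber_point and lobe_big above 0.086 m) or (x of scriber_point in the frame of jig between 0.0136 and 0.041 m and horizontal distance between scriber_point and waist below 0.024 m) or (x of scriber_point in the frame of jig between 0.0136 and 0.041 m and y of scriber_point in the frame of jig below -0.0905 m) or (x of scriber_point in the frame of jig between 0.041 and 0.095 m and horizontal distance between scriber_point and lobe_small above 0.064 m))).
It fails at once if The oil bottle, cup or piston is knocked over or shifted by more than 30 mm (distance of any of oil_bottle, cup, piston from where it was at the start of the episode above 0.03 m or angle between any of oil_bottle, cup, piston's own z axis and vertical above 0.3 rad).
It also fails if it takes over 72 s, if anything falls off the work surface, if the arm or the gripper's body presses on something with over 40 N, if the wrist force passes 120 N, or if a joint passes its speed limit or range.

## Robot

A 7-joint arm with a two-finger parallel gripper is mounted at the origin on the work surface. World frame = base frame: x ahead of the robot, y to its left, z up, the work surface at z = 0. Lengths are in m, angles in rad, forces in N, time in s.
With the tool pointing down it reaches from about 0.425 to 0.925 m from the base axis. Payload 6.8 kg.
Tool frame: the origin (TCP) lies between the finger pads; the fingertips stand 22 mm ahead of it and the grasp point (between the pads) lies 3 mm ahead of it; z points along the fingers, y is the direction in which the jaws open and shut (so a half turn about z gives the same grasp; the last joint's range is limited). The gripper opens to 85 mm and grips with 20 to 120 N. Pads are 22 mm wide; open, the fingers measure 114 mm over their backs; the gripper's body (76 mm by 85 mm) begins 54 mm behind the grasp point. The pads swing forward as they close: fully open they stand 13 mm farther back than shut.
Start: joints at [1.23, 0.477, 0.022, 1.555, -0.011, 1.109, -0.083], TCP at [0.156, -0.657, 0.253] pointing down, gripper open.
Joint ranges: [-2.96, 2.96], [-0.34, 2.1], [-1.41, 1.46], [0.24, 2.44], [-1.37, 4.51], [0.17, 1.92], [-2.96, 2.96]. Speed limits (rad/s): [2.39, 2.39, 3.14, 3.14, 3.14, 3.14, 3.14].

## Interface

Orientations are given as a unit quaternion [w, x, y, z].
In Python, from station import bot gives the robot as it stands. The module is installed in compiled form; this text tells all that it offers.
- The arm moves only by the tool drive_tool, never from a script. Its argument "series" is one flat list of numbers, 7 for each row, row after row: the opening, from -1 (shut) to 1 (fully open), then the shift along the tool's x, y, z in mm, then the turn, a rotation vector about the tool's x, y, z in rad. In form: [jaw, x, y, z, wx, wy, wz, jaw, x, y, z, wx, wy, wz, ...]. A call has 1 to 12 rows; each row shifts and turns the commanded pose from where the row before left it, along the tool's axes as they then stand; what a row does not reach is not made up. A row lasts 1/8 s, in which the tool goes at most 62.5 mm and 10.7 degrees, less where a joint would pass 70% of its speed; a pose out of reach is approached as far as the arm can. A call with a gripper value outside its range is refused whole. The fingers move at their own pace and stop on an object; "force" is the grip in N (left out, the last holds). Time passes only in rows, so rows that do not move let the fingers close. It gives the time, the measured TCP pose, the force and the opening at its end, in the units of the state.
- bot.get_obs(): the state, without advancing time (a new reading comes with each control period).
- bot.read_camera(name): name is "side" or "top"; returns a dict with "pixels" (480x640x3 uint8, blue, green, red), "camera_matrix" (3x3 intrinsics, pixels), "rvec" (rotation vector, rad) and "tvec" (3), from world to camera coordinates, as OpenCV has them. Camera axes: x right, y down, z forward; pixel columns grow to the right and rows downward; lengths in m; the calibration is good to about 2 mm. A picture is of the moment at which its call begins. There is no depth.
- bot.hand_in(): hands the job in, once; it reports no verdict.
The state is a dict: "t": time; "q": joint angles; "joint_vel": joint speeds; "joint_torque": joint torques, N m; "eef_pos": TCP position; "tool_rot": TCP orientation; "contact_force": force on the tool from outside, world axes, zero at the start; "torque": the same for the moment, N m; "gripper_width": opening from 0.0 (shut) to 1.0 (fully open).
Only numpy, scipy, OpenCV 4.12 (cv2) and the standard library are available. Lean on these libraries where they do the work, as an engineer would, in place of code of your own. Each camera call takes 0.05 s, during which the arm holds its last target. There are 200 camera calls.

## Working session

There is one attempt and no reset: what is moved stays moved. The work goes in short steps, Python scripts to look and compute and a tool call to move; the robot and the scene stay as the last step left them, time stands still between calls to the robot, and variables do not carry over. Pictures are saved under pics/ and viewed, about 8 in all and at most 12, crops included, and the job is handed in when it is done.

Besides the shell and the picture viewer there is one more tool, called after "Call:" by a JSON object that holds its "op" and its "data". drive_tool: Moves the arm, as the interface text tells. Its arguments: {"type":"object","properties":{"series":{"type":"array"},"force":{"type":"number"}},"required":["series"]}

```bash
mkdir -p pics; cat > h.py <<'E'
from station import bot
import numpy as np, cv2
from scipy.spatial.transform import Rotation as R
def cam(n,save=None):
    c=bot.read_camera(n); 
    if save: cv2.imwrite('pics/'+save,c['pixels'])
    return c
def ray(c,u,v):
    Rm=cv2.Rodrigues(np.array(c['rvec'],float))[0]; t=np.array(c['tvec'],float).ravel()
    d=np.linalg.inv(np.array(c['camera_matrix']))@[u,v,1.]
    return -Rm.T@t, Rm.T@d
def onz(c,u,v,z):
    o,d=ray(c,u,v); return o+d*(z-o[2])/d[2]
def proj(c,p):
    return cv2.projectPoints(np.array(p,float).reshape(-1,3),np.array(c['rvec'],float),np.array(c['tvec'],float),np.array(c['camera_matrix'],float),None)[0].reshape(-1,2)
E
python3 - <<'E'
from h import *
for n in('top','side'):
    c=cam(n,n+'0.png'); print(n,ray(c,320,240),c['camera_matrix'][0][0])
o=bot.get_obs(); print(o)
E
```

```text
top (array([0.27664016, 0.01543194, 1.181382  ]), array([ 0.18631448,  0.00600766, -0.98248327])) 543.2990331211244
side (array([0.04314435, 0.79768272, 0.76012136]), array([ 0.38135746, -0.69953997, -0.60466528])) 566.9418364858711
{'t': 0.1, 'q': array([ 1.22990225,  0.47768258,  0.0223451 ,  1.55633468, -0.01150829,
        1.10931391, -0.08308214]), 'joint_vel': array([-1.18950612e-04, -1.28382798e-03, -1.28419812e-04, -2.81026283e-03,
        2.33537501e-05, -1.82833692e-03,  5.94385059e-04]), 'joint_torque': array([ 5.41681584e-03, -5.97759533e+01,  1.61412813e+00, -2.81952453e+01,
        1.27627634e-02,  5.04481955e-03,  3.58564080e-05]), 'eef_pos': array([ 0.15559988, -0.65631423,  0.25245389]), 'tool_rot': array([-7.91565085e-04,  9.93231317e-01,  1.16150345e-01, -1.47663271e-04]), 'contact_force': array([-0.2497086 ,  0.18308028, -0.03584628]), 'torque': array([ 0.02224352,  0.00470559, -0.02634144]), 'gripper_width': 1.0005783350114767}
```

View pics/top0.png

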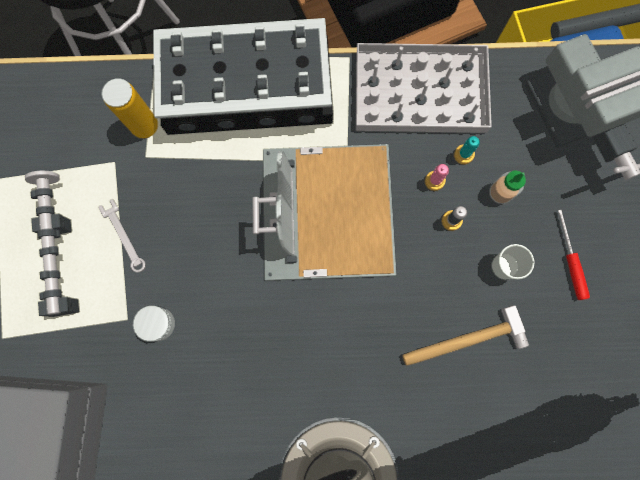

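View pics/side0.png

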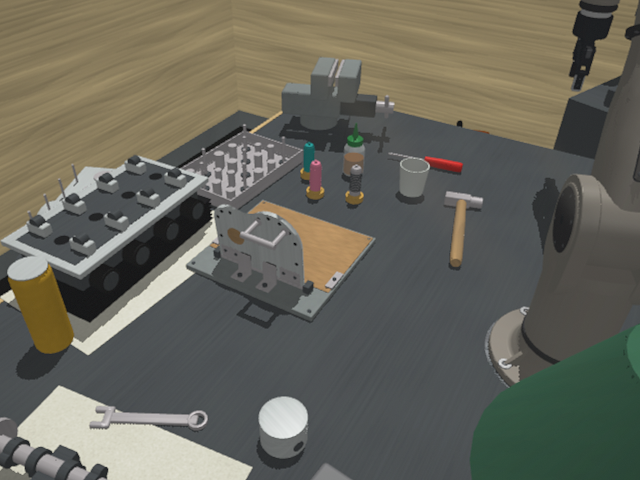

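```bash
python3 - <<'E'
from h import *
c=cam('top'); s=cam('side')
hsv=cv2.cvtColor(c['pixels'],cv2.COLOR_BGR2HSV)
m=cv2.inRange(hsv,(8,70,90),(22,255,255)); m[:, :294]=0; m[:,410:]=0; m[:140]=0; m[285:]=0
m=cv2.morphologyEx(m,cv2.MORPH_OPEN,np.ones((3,3)))
cn=max(cv2.findContours(m,0,1)[0],key=cv2.contourArea)[:,0]
pts=np.array([onz(c,u,v,.0135)[:2] for u,v in cn])
r=cv2.minAreaRect(pts.astype(np.float32)); bx=cv2.boxPoints(r); print('rect',r,bx)
# -y edge: per-row max col
E_=[]; 
for v in range(160,262): 
    u=np.where(m[v])[0].max(); E_.append(onz(c,u+.5,v,.0135)[:2])
E_=np.array(E_); vx,vy,x0,y0=cv2.fitLine(E_.astype(np.float32),cv2.DIST_HUBER,0,.001,.001).ravel()
a=np.arctan2(vy,vx); a=a if abs(a)<1.5 else a-np.sign(a)*np.pi; print('edge yaw',a)
for nm,sel in(('far',lambda col:col.min()),('near',lambda col:col.max())):
    P=np.array([onz(c,u,sel(np.where(m[:,u])[0])+(.5 if nm=='near' else -.5),.0135)[:2] for u in range(335,380)])
    l=cv2.fitLine(P.astype(np.float32),cv2.DIST_HUBER,0,.001,.001).ravel()
    b=np.arctan2(l[1],l[0]); print(nm,'yaw',(b+np.pi/2)%np.pi, l[2:])
    A=np.array([[vx,-l[0]],[vy,-l[1]]]); k=np.linalg.solve(A,[l[2]-x0,l[3]-y0]); print('corner',x0+k[0]*vx,y0+k[0]*vy)
big=cv2.resize(c['pixels'][140:285,235:485],None,fx=3.2,fy=3.2,interpolation=cv2.INTER_CUBIC)
cv2.imwrite('pics/crop1.png',big)
sb=cv2.resize(s['pixels'][125:320,180:440],None,fx=3,fy=3,interpolation=cv2.INTER_CUBIC); cv2.imwrite('pics/crop2.png',sb)
E
```

```text
rect ((0.5656704306602478, -0.030394665896892548), (0.2903250455856323, 0.2056702971458435), 0.36167365312576294) [[ 0.41986164  0.07152212]
 [ 0.42115995 -0.13414408]
 [ 0.7114792  -0.13231145]
 [ 0.7101809   0.07335475]]
edge yaw 0.0045081894
far yaw 0.011334062 [ 0.71116704 -0.06871042]
corner 0.7118896 -0.1324607
near yaw 0.0031440258 [ 0.42080304 -0.05522701]
corner 0.42104998 -0.13377187
```

View pics/crop1.png

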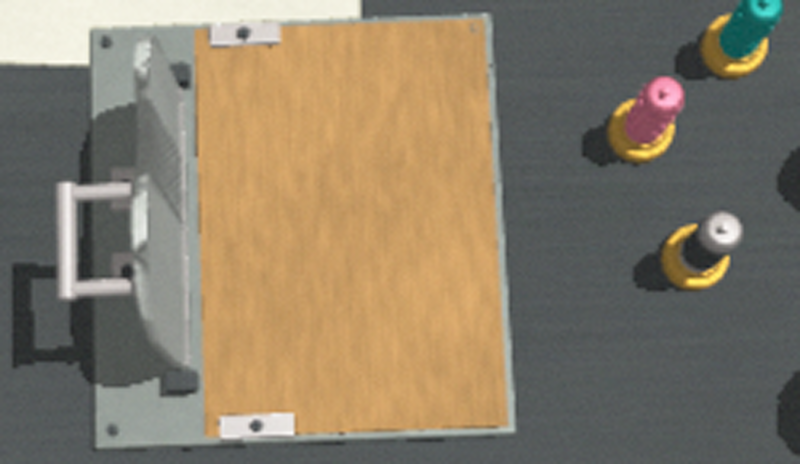

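View pics/crop2.png

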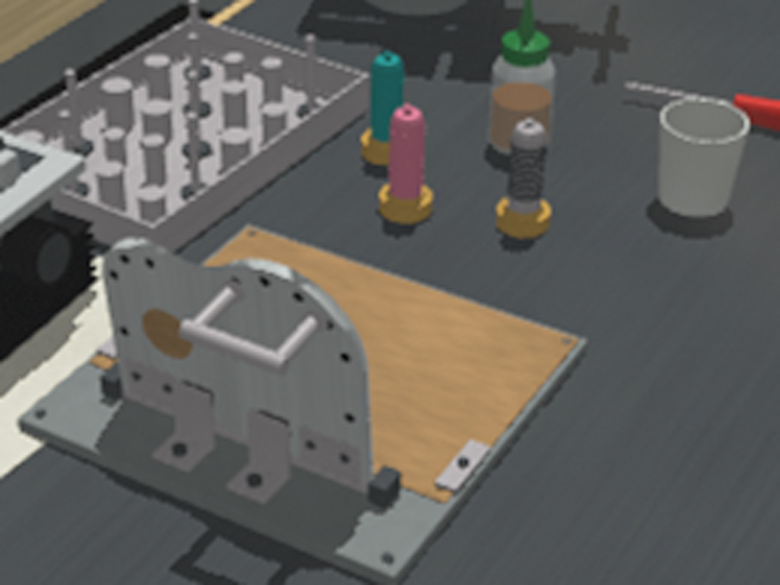

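```bash
cat >> h.py <<'E'
J0=np.array([.5655,-.0091]); YAW=.005
def j2w(x,y): # mm -> m
    c,s=np.cos(YAW),np.sin(YAW); return J0+np.array([c*x-s*y,s*x+c*y])/1000
def w2j(p):
    c,s=np.cos(YAW),np.sin(YAW); d=(np.array(p)[:2]-J0)*1000; return np.array([c*d[0]+s*d[1],-s*d[0]+c*d[1]])
def tri(c,a,s,b):
    o1,d1=ray(c,*a);o2,d2=ray(s,*b);d1/=np.linalg.norm(d1);d2/=np.linalg.norm(d2)
    k=np.linalg.lstsq(np.c_[d1,-d2],o2-o1,rcond=None)[0]; p,q=o1+k[0]*d1,o2+k[1]*d2
    return (p+q)/2,np.linalg.norm(p-q)
E
python3 - <<'E'
from h import *
c=cam('top'); s=cam('side')
print('handle mid',tri(c,(255.6,215),s,(257.7,239.8)),'pred',j2w(-38,160.9),.144)
for n,a,b in(('end far',(256,197.5),(242.3,234)),('near',(255.5,233),(273.3,245.7))): print(n,tri(c,a,s,b))
print('scr top',tri(c,(460,212.2),s,(356,166)),onz(c,460,212.2,.096))
for n,z in(('top',c),('side',s)):
    hsv=cv2.cvtColor(z['pixels'],cv2.COLOR_BGR2HSV)
    m=cv2.inRange(hsv,(15,140,90),(32,255,255))
    if n=='top': m[:, :415]=0;m[:,480:]=0;m[:130]=0;m[260:]=0
    else: m[:, :290]=0;m[:,370:]=0;m[:160]=0;m[215:]=0
    for k in cv2.findContours(m,0,1)[0]:
        if cv2.contourArea(k)>15:
            (u,v),_,_=cv2.minAreaRect(k); print(n,u,v,cv2.contourArea(k),onz(z,u,v,.007))
for h in (.0,.075):print('cup',onz(c,515,262,h))
print('bottle',onz(c,505,190,.05))
S=proj(c,[*j2w(-145,-124),.0135])
print(S)
E
```

```text
handle mid (array([0.52572418, 0.14606317, 0.14719876]), np.float64(0.0013076372557308995)) pred [0.52669598 0.15160799] 0.144
end far (array([0.56094094, 0.14499164, 0.14599164]), np.float64(0.002352656080018268))
near (array([0.49062709, 0.14681177, 0.14814261]), np.float64(0.0009176691895608708))
scr top (array([ 0.53255699, -0.26663881,  0.09409966]), np.float64(0.000741626838827469)) [ 0.53175468 -0.26626204  0.096     ]
top 450.75 220.75001525878906 115.5 [ 0.53391013 -0.2674803   0.007     ]
top 433.98712158203125 181.64593505859375 112.5 [ 0.62475181 -0.23661164  0.007     ]
top 463.20208740234375 155.3678741455078 109.0 [ 0.68439194 -0.30674784  0.007     ]
side 353.8647155761719 197.75881958007812 90.5 [ 0.53174022 -0.26464445  0.007     ]
side 314.8020324707031 192.77159118652344 89.5 [ 0.6242406  -0.23436307  0.007     ]
side 304.5 173.5 37.5 [ 0.6934786  -0.30073095  0.007     ]
cup [ 0.43880463 -0.40259946  0.        ]
cup [ 0.42850963 -0.37606075  0.075     ]
bottle [ 0.58859848 -0.3784936   0.05      ]
[[393.37428985 272.86041446]]
```

The steel-grey scriber is at top (460,212) / side (356,166). The pink one at (437,177) and the turquoise one at (467,150) are decoys. In crop 1, the one at (722,230) has a grey steel body on a brass collar, which matches the description. The template leans open, with the handle bar middle at about (0.526, 0.146, 0.147) and theta about 1.66.

Call:
{"op": "drive_tool", "data": {"series": [-0.2,0,0,0,0,0,0.114,-0.2,0,0,0,0,0,0.114,-0.2,34,-28,0,0,0,0,-0.2,34,-28,0,0,0,0,-0.2,34,-28,0,0,0,0,-0.2,34,-28,0,0,0,0,-0.2,34,-28,0,0,0,0,-0.2,34,-28,0,0,0,0,-0.2,34,-28,0,0,0,0,-0.2,34,-28,0,0,0,0,-0.2,8,-48,0,0,0,0,-0.2,8,-48,0,0,0,0], "force": 60}}

```text
t: 1.8
eef_pos: [0.4427, -0.3339, 0.2532]
tool_rot: [-0.0, 1.0, 0.003, 0.0]
contact_force: [0.0, 0.2, 0.6]
gripper_width: 0.403
```

Call:
{"op": "drive_tool", "data": {"series": [-0.2,8,-48,0,0,0,0,-0.2,8,-48,0,0,0,0,-0.2,8,-48,0,0,0,0,-0.2,8,-48,0,0,0,0,-0.2,8,-48,0,0,0,0,-0.2,8,-48,0,0,0,0,-0.2,8,-48,0,0,0,0,-0.2,8,-48,0,0,0,0,-0.2,8,-48,0,0,0,0,-0.2,8,-48,0,0,0,0,-0.2,0,0,0,0,0,0]}}

```text
t: 3.18
eef_pos: [0.5197, 0.1498, 0.2535]
tool_rot: [-0.001, 1.0, 0.006, 0.0]
contact_force: [-0.4, -0.7, 1.3]
gripper_width: 0.397
```

Call:
{"op": "drive_tool", "data": {"series": [-0.2,3,1,35,0,0,0,-0.2,3,1,35,0,0,0,-0.2,0,0,20,0,0,0,-0.2,0,0,15,0,0,0,-0.2,0,0,0,0,0,0]}}

```text
t: 3.8
eef_pos: [0.5273, 0.1478, 0.1546]
tool_rot: [-0.002, 1.0, 0.004, 0.003]
contact_force: [-15.9, 7.3, 45.1]
gripper_width: 0.401
```

```bash
python3 - <<'E'
from h import *
c=cam('top'); s=cam('side')
a=cv2.resize(c['pixels'][150:280,200:340],(560,520),interpolation=cv2.INTER_CUBIC)[:, :400]
b=cv2.resize(s['pixels'][150:310,190:320],None,fx=3.25,fy=3.25,interpolation=cv2.INTER_CUBIC)[:, :400]
cv2.imwrite('pics/g1.png',np.hstack([a[:520],b[:520,:400]]))
E
```

```text
(no output)
```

View pics/g1.png

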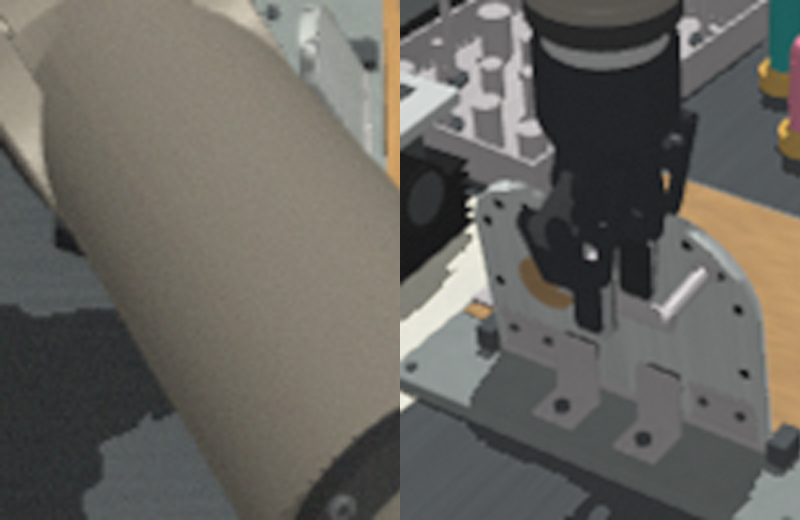

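The tool reads 45 N upwards, so something is touching, most likely a finger knuckle on the template's upper rim. I'll back off upwards and approach with the tool tilted.

Call:
{"op": "drive_tool", "data": {"series": [-0.2,0,0,-25,0,0,0,-0.2,0,0,-25,0,0,0,-0.2,0,0,0,0,0,0]}}

```text
t: 4.28
eef_pos: [0.5273, 0.1426, 0.2003]
tool_rot: [-0.0, 1.0, 0.002, 0.002]
contact_force: [-0.1, -0.0, 0.2]
gripper_width: 0.398
```

```bash
python3 - <<'E'
from h import *
o=bot.get_obs(); print(o['t'],o['eef_pos'],o['contact_force'],o['q'].round(2))
s=cam('side')
cv2.imwrite('pics/g2.png',cv2.resize(s['pixels'][100:310,180:360],None,fx=2.8,fy=2.8,interpolation=cv2.INTER_CUBIC))
E
```

```text
4.275 [0.52729716 0.14257938 0.20028261] [-0.12936394 -0.04889326  0.16322496] [-0.08  0.35 -0.37  1.9   0.16  0.91 -2.09]
```

View pics/g2.png

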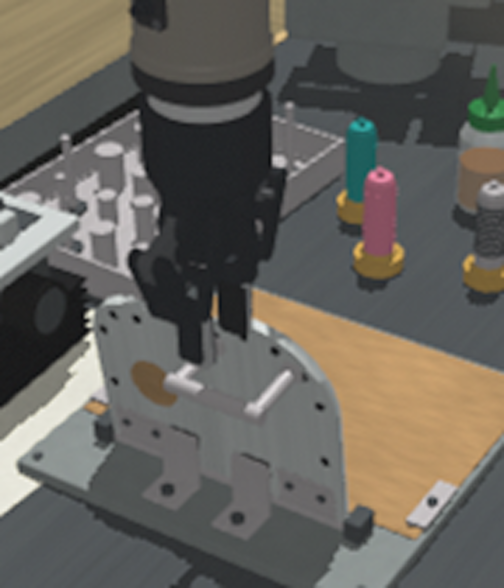

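Call:
{"op": "drive_tool", "data": {"series": [-0.35,0,-50,-20,0,0,0,-0.35,0,0,0,-0.15,0,0,-0.35,0,0,0,-0.15,0,0,-0.35,0,0,0,-0.15,0,0,-0.35,0,0,0,-0.15,0,0,-0.35,0,0,0,0,0,0]}}

```text
t: 5.08
eef_pos: [0.5242, 0.195, 0.2154]
tool_rot: [0.296, 0.955, 0.005, -0.001]
contact_force: [-0.3, -0.3, -0.1]
gripper_width: 0.324
```

Call:
{"op": "drive_tool", "data": {"series": [-0.35,0.5,0.5,25,0,0,0,-0.35,0.5,0.5,25,0,0,0,-0.35,0.5,0.5,15,0,0,0,-0.35,0,0,0,0,0,0]}}

```text
t: 5.58
eef_pos: [0.5272, 0.1531, 0.1651]
tool_rot: [0.296, 0.955, 0.001, -0.0]
contact_force: [0.7, 0.7, 0.3]
gripper_width: 0.326
```

Call:
{"op": "drive_tool", "data": {"series": [-0.35,-0.5,-2,6,0,0,0,-0.35,-0.5,-2,6,0,0,0,-0.35,0,0,4,0,0,0,-0.35,0,0,0,0,0,0]}}

```text
t: 6.08
eef_pos: [0.5263, 0.1491, 0.1498]
tool_rot: [0.296, 0.955, 0.002, 0.001]
contact_force: [0.1, -0.6, 0.8]
gripper_width: 0.325
```

```bash
python3 - <<'E'
from h import *
s=cam('side')
cv2.imwrite('pics/g3.png',cv2.resize(s['pixels'][140:290,190:340],None,fx=3.8,fy=3.8,interpolation=cv2.INTER_CUBIC))
E
```

```text
(no output)
```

View pics/g3.png

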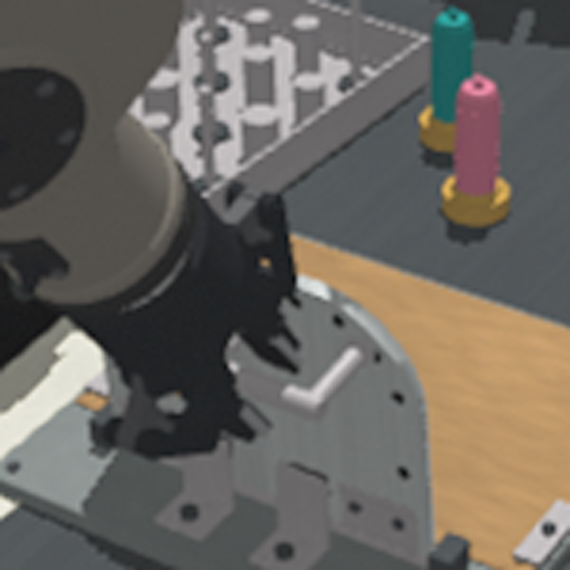

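The picture shows the bar, near end at (300,395), running in between the upper finger (280,345) and the lower finger (240,425), with no contact force. Closing.

Call:
{"op": "drive_tool", "data": {"series": [-1,0,0,0,0,0,0,-1,0,0,0,0,0,0,-1,0,0,0,0,0,0,-1,0,0,0,0,0,0], "force": 40}}

```text
t: 6.62
eef_pos: [0.5265, 0.1496, 0.1502]
tool_rot: [0.295, 0.955, 0.002, 0.001]
contact_force: [-0.5, 1.3, 1.3]
gripper_width: 0.123
```

```bash
cat > arc.py <<'E'
from h import *
import sys
o=bot.get_obs(); p=o['eef_pos']*1000; q=o['tool_rot']; Rm=R.from_quat(np.r_[q[1:],q[0]]).as_matrix()
H=np.array([85.7,17.5]); g=(p+3*Rm[:,2]); d=g[1:]-H; a=np.pi-np.arctan2(d[1],d[0])
print('t',o['t'],'alpha',a,'theta',a-.3506,'R',np.hypot(*d),'x',g[0],'F',o['contact_force'].round(1))
b0,step,n=float(sys.argv[1]),float(sys.argv[2]),int(sys.argv[3]) # commanded alpha now
P=lambda al:H+142.7*np.array([-np.cos(al),np.sin(al)])
prev=g[1:] if b0<0 else P(b0)
al=a if b0<0 else b0
for i in range(n):
    al=max(al-step,.3506-.01); t=P(al); w=np.r_[0,t-prev]; print(al.round(3),(Rm.T@w).round(1)); prev=t
E
python3 arc.py -1 0.1 12
```

```text
t 6.625 alpha 2.0166580279219986 theta 1.6660580279219985 R 144.36333172549053 x 526.4902359560947 F [-0.5  1.3  1.3]
1.917 [-0.1 13.7  4.5]
1.817 [-0.1 13.6  4.3]
1.717 [-0.1 13.1  5.6]
1.617 [-0.1 12.5  6.9]
1.517 [-0.1 11.7  8.1]
1.417 [-0.1 10.9  9.2]
1.317 [-0.1  9.9 10.3]
1.217 [-0.1  8.8 11.2]
1.117 [-0.1  7.7 12. ]
1.017 [-0.1  6.4 12.7]
0.917 [-0.1  5.1 13.3]
0.817 [-0.1  3.8 13.8]
```

Call:
{"op": "drive_tool", "data": {"series": [-1,0,13.7,4.5,0,0,0,-1,0,13.6,4.3,0,0,0,-1,0,13.1,5.6,0,0,0,-1,0,12.5,6.9,0,0,0,-1,0,11.7,8.1,0,0,0,-1,0,10.9,9.2,0,0,0,-1,0,9.9,10.3,0,0,0,-1,0,0,0,0,0,0]}}

```text
t: 7.62
eef_pos: [0.527, 0.0492, 0.1574]
tool_rot: [0.296, 0.955, 0.002, 0.0]
contact_force: [3.5, -0.6, -3.8]
gripper_width: 0.125
```

```bash
python3 arc.py -1 0.09 11
```

```text
t 7.625 alpha 1.299936217122492 theta 0.9493362171224919 R 142.60501762557897 x 527.0233318207854 F [ 3.5 -0.6 -3.8]
1.21 [-0.   7.9 10.1]
1.12 [-0.   6.9 10.9]
1.03 [-0.   5.9 11.4]
0.94 [-0.   4.8 11.9]
0.85 [-0.   3.7 12.3]
0.76 [-0.   2.6 12.6]
0.67 [-0.   1.5 12.8]
0.58 [-0.   0.3 12.8]
0.49 [-0.  -0.8 12.8]
0.4 [-0.  -2.  12.7]Traceback (most recent call last):
  File "arc.py", line 11, in <module>
    al=max(al-step,.3506-.01); t=P(al); w=np.r_[0,t-prev]; print(al.round(3),(Rm.T@w).round(1)); prev=t
                                                                 ^^^^^^^^
AttributeError: 'float' object has no attribute 'round'
```

Tracking is good with low force. I'll carry on, slowing near the end.

Call:
{"op": "drive_tool", "data": {"series": [-1,0,7.9,10.1,0,0,0,-1,0,6.9,10.9,0,0,0,-1,0,5.9,11.4,0,0,0,-1,0,4.8,11.9,0,0,0,-1,0,3.7,12.3,0,0,0,-1,0,2.6,12.6,0,0,0,-1,0,1.5,12.8,0,0,0,-1,0,0.3,12.8,0,0,0,-1,0,0,0,0,0,0]}}

```text
t: 8.75
eef_pos: [0.5272, -0.0308, 0.0977]
tool_rot: [0.296, 0.955, 0.002, 0.0]
contact_force: [3.5, 0.8, -1.8]
gripper_width: 0.122
```

```bash
sed -i 's/print(al.round(3)/print(round(float(al),3)/' arc.py; python3 arc.py -1 0.04 6
```

```text
t 8.75 alpha 0.581958683136202 theta 0.231358683136202 R 141.46165313508612 x 527.1758850035054 F [ 3.5  0.8 -1.8]
0.542 [-0.   1.   5.7]
0.502 [-0.  -0.4  5.7]
0.462 [-0.  -0.7  5.7]
0.422 [-0.  -0.9  5.6]
0.382 [-0.  -1.1  5.6]
0.342 [-0.  -1.3  5.5]
```

Call:
{"op": "drive_tool", "data": {"series": [-1,0,0.3,5.7,0,0,0,-1,0,-0.4,5.7,0,0,0,-1,0,-0.7,5.7,0,0,0,-1,0,-0.9,5.6,0,0,0,-1,0,-1,4,0,0,0,-1,0,-1,3,0,0,0,-1,0,0,0,0,0,0]}}

```text
t: 9.62
eef_pos: [0.5273, -0.0436, 0.0717]
tool_rot: [0.295, 0.955, 0.002, 0.001]
contact_force: [1.5, 3.6, -2.9]
gripper_width: 0.122
```

```bash
python3 arc.py -1 0.02 3
```

```text
t 9.625 alpha 0.376127437383019 theta 0.02552743738301899 R 140.7905241591298 x 527.2844612056963 F [ 1.5  3.6 -2.9]
0.356 [-0.   1.2  3.2]
0.341 [-0.  -0.6  2.1]
0.341 [0. 0. 0.]
```

Call:
{"op": "drive_tool", "data": {"series": [-1,0,-0.7,2,0,0,0,-1,0,-0.7,2,0,0,0,-1,0,-0.5,1.5,0,0,0,-1,0,0,0,0,0,0]}}

```text
t: 10.12
eef_pos: [0.5274, -0.0441, 0.0704]
tool_rot: [0.297, 0.955, 0.002, 0.002]
contact_force: [-10.4, 16.2, 36.7]
gripper_width: 0.122
```

Call:
{"op": "drive_tool", "data": {"series": [-1,0,1,-2.5,0,0,0,-0.3,0,0,0,0,0,0,-0.3,0,0,0,0,0,0,-0.3,0,0,0,0,0,0]}}

```text
t: 10.62
eef_pos: [0.5269, -0.0457, 0.0689]
tool_rot: [0.296, 0.955, 0.002, 0.0]
contact_force: [0.2, -0.3, 1.2]
gripper_width: 0.354
```

Call:
{"op": "drive_tool", "data": {"series": [-0.3,0,0,-10,0,0,0,-0.3,0,0,-30,0,0,0,-0.3,0,0,-40,0,0,0,-0.3,0,0,-50,0,0,0,-0.3,0,0,0,0.15,0,0,-0.3,0,0,0,0.15,0,0,-0.3,0,0,0,0.15,0,0,-0.3,0,0,0,0.15,0,0,-0.3,0,0,0,0,0,0]}}

```text
t: 11.75
eef_pos: [0.527, 0.025, 0.1768]
tool_rot: [0.001, 1.0, -0.001, 0.0]
contact_force: [-0.4, -0.3, 0.5]
gripper_width: 0.351
```

```bash
python3 - <<'E'
from h import *
o=bot.get_obs(); print(o['t'],o['eef_pos'],o['tool_rot'],o['contact_force'],o['q'].round(2))
s=cam('side')
cv2.imwrite('pics/g4.png',cv2.resize(s['pixels'][140:310,180:440],None,fx=3,fy=3,interpolation=cv2.INTER_CUBIC))
E
```

```text
11.75 [0.52696824 0.0250229  0.17680745] [ 9.07479448e-04  9.99999074e-01 -1.01414769e-03  1.81524834e-05] [-0.39247446 -0.27926347  0.45125212] [ 0.11  0.35 -0.34  1.96  0.15  0.85 -1.88]
```

View pics/g4.png

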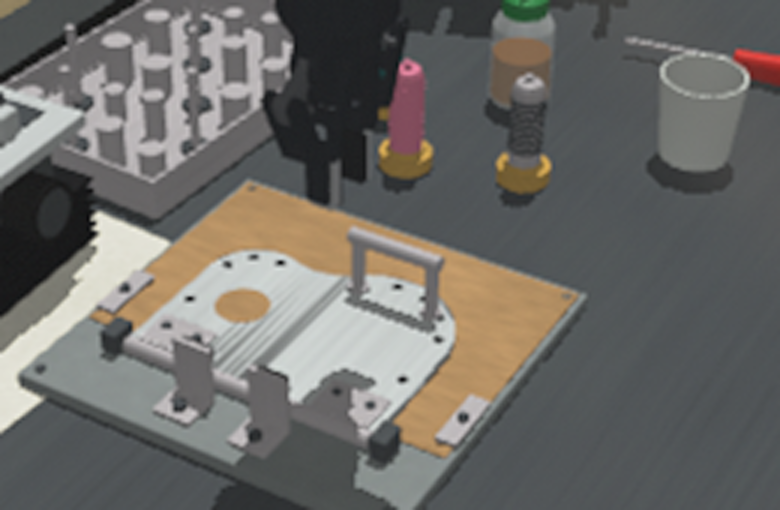

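The template lies flat. Next the scriber: turn the jaws to run along world x, then move over it.

Call:
{"op": "drive_tool", "data": {"series": [0.1,0,0,0,0,0,-0.175,0.1,0,0,0,0,0,-0.175,0.1,0,0,0,0,0,-0.175,0.1,0,0,0,0,0,-0.175,0.1,0,0,0,0,0,-0.175,0.1,0,0,0,0,0,-0.175,0.1,0,0,0,0,0,-0.175,0.1,0,0,0,0,0,-0.175,0.1,0,0,0,0,0,-0.175,0.1,0,0,0,0,0,0]}}

```text
t: 13.05
eef_pos: [0.5268, 0.0308, 0.1762]
tool_rot: [0.0, 0.703, 0.711, -0.001]
contact_force: [0.3, -0.1, 0.2]
gripper_width: 0.551
```

Call:
{"op": "drive_tool", "data": {"series": [0.1,-40,1,0,0,0,0,0.1,-40,1,0,0,0,0,0.1,-40,1,0,0,0,0,0.1,-40,1,0,0,0,0,0.1,-40,1,0,0,0,0,0.1,-40,1,0,0,0,0,0.1,-40,0,0,0,0,0,0.1,-11,0,0,0,0,0,0.1,0,0,0,0,0,0]}}

```text
t: 14.18
eef_pos: [0.5359, -0.2614, 0.1762]
tool_rot: [-0.0, 0.704, 0.71, -0.0]
contact_force: [0.1, -0.4, -0.1]
gripper_width: 0.55
```

```bash
python3 - <<'E'
from h import *
o=bot.get_obs(); print(o['t'],o['eef_pos'],o['tool_rot'],o['contact_force'],o['q'].round(2))
E
```

```text
14.175 [ 0.5358566  -0.2613538   0.17615165] [-2.05290083e-04  7.04444908e-01  7.09758614e-01 -1.98627030e-04] [ 0.11318898 -0.41408811 -0.10070169] [ 0.78  0.49 -0.57  1.79  0.32  0.95  0.08]
```

Call:
{"op": "drive_tool", "data": {"series": [0.1,-4.5,-3.4,30,0,0,0,0.1,0,0,30,0,0,0,0.1,0,0,30,0,0,0,0.1,0,0,20,0,0,0,0.1,0,0,8,0,0,0,0.1,0,0,0,0,0,0]}}

```text
t: 14.92
eef_pos: [0.5325, -0.2662, 0.0584]
tool_rot: [-0.0, 0.704, 0.71, 0.0]
contact_force: [0.5, -0.1, -0.2]
gripper_width: 0.552
```

```bash
python3 - <<'E'
from h import *
o=bot.get_obs(); print(o['t'],o['eef_pos'],o['contact_force'])
s=cam('side');t=cam('top')
a=cv2.resize(s['pixels'][120:230,290:420],(520,440),interpolation=cv2.INTER_CUBIC)
cv2.imwrite('pics/g5.png',a)
E
```

```text
14.925 [ 0.53251408 -0.26616658  0.05842876] [ 0.49425799 -0.12570043 -0.19804441]
```

View pics/g5.png

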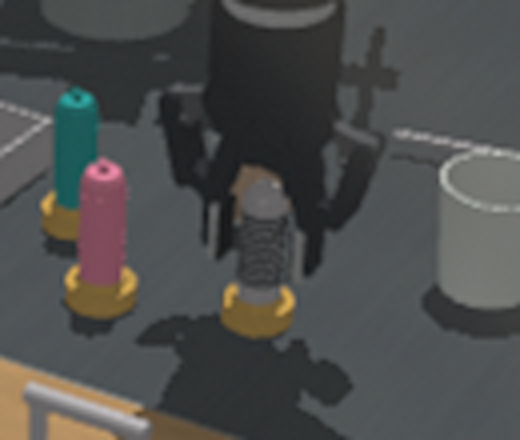

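The grey scriber, with its collar at (258,310), stands centred between the fingers; the pink and turquoise ones are clear on the left. Grip and lift.

Call:
{"op": "drive_tool", "data": {"series": [-1,0,0,0,0,0,0,-1,0,0,0,0,0,0,-1,0,0,0,0,0,0,-1,0,0,0,0,0,0,-1,0,0,-20,0,0,0,-1,0,0,-25,0,0,0,-1,0,0,0,0,0,0], "force": 80}}

```text
t: 15.9
eef_pos: [0.5335, -0.2673, 0.1057]
tool_rot: [0.002, 0.704, 0.71, 0.001]
contact_force: [0.5, -0.6, -2.6]
gripper_width: 0.309
```

```bash
python3 - <<'E'
from h import *
o=bot.get_obs(); print(o['t'],o['eef_pos'],o['tool_rot'],o['contact_force'])
for n,p in(('start',(-109,-46)),('end',(114,-38)),('crown',(-38,-87))): print(n,j2w(*p))
s=cam('side');t=cam('top')
for z,n in((t,'top'),(s,'side')):
    hsv=cv2.cvtColor(z['pixels'],cv2.COLOR_BGR2HSV)
    m=cv2.inRange(hsv,(15,140,90),(32,255,255))
    if n=='top': m[:, :415]=0;m[:,480:]=0;m[:130]=0;m[260:]=0
    else: m[:, :290]=0;m[:,370:]=0;m[:160]=0;m[215:]=0
    for k in cv2.findContours(m,0,1)[0]:
        if cv2.contourArea(k)>15: r=cv2.minAreaRect(k); print(n,r,[onz(z,*r[0],h).round(4) for h in(.007,.052)])
E
```

```text
15.9 [ 0.53352073 -0.26729541  0.10569456] [0.00194066 0.70401593 0.71018117 0.00071846] [ 0.50917897 -0.57836969 -2.59330675]
start [ 0.45673136 -0.05564442]
end [ 0.67968857 -0.04652953]
crown [ 0.52793547 -0.09628891]
top ((452.23529052734375, 216.55880737304688), (19.849138259887695, 11.93117618560791), 77.47119140625) [array([ 0.5433, -0.2715,  0.007 ]), array([ 0.5331, -0.2605,  0.052 ])]
top ((433.98712158203125, 181.64593505859375), (18.867507934570312, 16.05048370361328), 31.607501983642578) [array([ 0.6248, -0.2366,  0.007 ]), array([ 0.6114, -0.227 ,  0.052 ])]
top ((463.29534912109375, 155.42227172851562), (19.075117111206055, 16.699724197387695), 30.25643539428711) [array([ 0.6843, -0.3069,  0.007 ]), array([ 0.6686, -0.2946,  0.052 ])]
side ((315.0, 192.0), (10.0, 16.0), 90.0) [array([ 0.6256, -0.2377,  0.007 ]), array([ 0.5908, -0.1758,  0.052 ])]
side ((355.0, 181.0), (10.0, 16.0), 90.0) [array([ 0.5648, -0.3361,  0.007 ]), array([ 0.5336, -0.2684,  0.052 ])]
side ((304.5, 173.5), (7.0, 9.0), 0.0) [array([ 0.6935, -0.3007,  0.007 ]), array([ 0.6546, -0.2351,  0.052 ])]
```

Call:
{"op": "drive_tool", "data": {"series": [-1,34.4,-14.3,0,0,0,0,-1,34.4,-14.3,0,0,0,0,-1,34.4,-14.3,0,0,0,0,-1,34.4,-14.3,0,0,0,0,-1,34.4,-14.3,0,0,0,0,-1,34.4,-14.3,0,0,0,0,-1,0,0,20,0,0,0,-1,0,0,8,0,0,0,-1,0,0,0,0,0,0]}}

```text
t: 17.12
eef_pos: [0.444, -0.0615, 0.0746]
tool_rot: [-0.001, 0.704, 0.71, -0.001]
contact_force: [0.2, -0.3, -2.4]
gripper_width: 0.311
```

```bash
cat > st.py <<'E'
from h import *
o=bot.get_obs(); p=o['eef_pos']; q=o['tool_rot']; Rm=R.from_quat(np.r_[q[1:],q[0]]).as_matrix()
j=w2j(p); b=lambda x,y,r:round(float(np.hypot(j[0]-x,j[1]-y)-r),1)
print('t',round(o['t'],2),'jig',j.round(1),'z',round(p[2]*1000,1),'und',round(p[2]*1000-58.4,1),'tilt',Rm[:,2].round(3),'F',o['contact_force'].round(1))
print('gap big',b(-38,-5,82),'waist',-b(31.3,-90.5,28),'small',b(62,-8,60),'ang big',np.degrees(np.arctan2(j[1]+5,j[0]+38)).round(1))
E
python3 st.py
```

```text
t 17.12 jig [-121.8  -51.8] z 74.6 und 16.2 tilt [-0.002  0.    -1.   ] F [ 0.2 -0.3 -2.4]
gap big 14.0 waist -129.9 small 128.9 ang big -150.8
```

Call:
{"op": "drive_tool", "data": {"series": [-1,0,0,1.5,0,0,0,-1,0,0,1.5,0,0,0,-1,0,0,0,0,0,0]}}

```text
t: 17.5
eef_pos: [0.445, -0.0615, 0.0729]
tool_rot: [0.001, 0.704, 0.71, 0.0]
contact_force: [-0.2, -0.6, 3.8]
gripper_width: 0.31
```

```bash
python3 st.py
```

```text
t 17.5 jig [-120.7  -51.8] z 72.9 und 14.5 tilt [ 0.001 -0.001 -1.   ] F [-0.2 -0.6  3.8]
gap big 13.0 waist -128.9 small 127.9 ang big -150.5
```

Call:
{"op": "drive_tool", "data": {"series": [-1,2,3.5,0,0,0,0,-1,2,3.5,0,0,0,0,-1,1,1.7,0,0,0,0,-1,0.5,0.9,0,0,0,0,-1,0,0,0,0,0,0]}}

```text
t: 18.12
eef_pos: [0.4543, -0.056, 0.0729]
tool_rot: [0.0, 0.704, 0.71, -0.0]
contact_force: [-2.7, -1.4, 5.8]
gripper_width: 0.31
```

```bash
python3 st.py
```

```text
t 18.12 jig [-111.5  -46.4] z 72.9 und 14.5 tilt [ 0.    -0.001 -1.   ] F [-2.7 -1.4  5.8]
gap big 2.3 waist -121.4 small 117.7 ang big -150.6
```

Call:
{"op": "drive_tool", "data": {"series": [-1,0.5,0.9,0,0,0,0,-1,0.5,0.9,0,0,0,0,-1,0,0,0,0,0,0]}}

```text
t: 18.5
eef_pos: [0.456, -0.055, 0.0729]
tool_rot: [0.0, 0.704, 0.71, -0.0]
contact_force: [-2.5, -1.2, 6.9]
gripper_width: 0.31
```

```bash
python3 st.py
```

```text
t 18.5 jig [-109.7  -45.4] z 72.9 und 14.5 tilt [ 0.    -0.001 -1.   ] F [-2.5 -1.2  6.9]
gap big 0.3 waist -120.1 small 115.7 ang big -150.6
```

Still only sheet friction. I'll press a little further.

Call:
{"op": "drive_tool", "data": {"series": [-1,0.5,0.9,0,0,0,0,-1,0.5,0.9,0,0,0,0,-1,0,0,0,0,0,0]}}

```text
t: 18.88
eef_pos: [0.4565, -0.0548, 0.0729]
tool_rot: [-0.0, 0.704, 0.71, -0.002]
contact_force: [-6.4, -3.9, 12.6]
gripper_width: 0.309
```

```bash
python3 st.py
```

```text
t 18.88 jig [-109.3  -45.2] z 72.9 und 14.5 tilt [-0.003 -0.003 -1.   ] F [-6.4 -3.9 12.6]
gap big -0.2 waist -119.7 small 115.3 ang big -150.6
```

```bash
cat > run.py <<'E'
from h import *
import sys
exec(open('st.py').read().split('import *',1)[1])
b=float(sys.argv[1]); step=float(sys.argv[2]); n=int(sys.argv[3]); corr=float(sys.argv[4])
B,W,S=np.array([-38,-5.]),np.array([31.3,-90.5]),np.array([62,-8.])
def arc(c,r,a0,a1): t=np.radians(np.linspace(a0,a1,4000)); return c+r*np.c_[np.cos(t),np.sin(t)]
aBW=np.degrees(np.arctan2(*(W-B)[::-1])); aWS=np.degrees(np.arctan2(*(W-S)[::-1]))
C=np.vstack([arc(B,82-b,-170,aBW),arc(W,28+b,aBW+180,aWS+180),arc(S,60-b,aWS,-24)])
s=np.r_[0,np.cumsum(np.hypot(*np.diff(C,axis=0).T))]
i=np.argmin(np.hypot(*(C-j).T)); 
tan=C[min(i+1,len(C)-1)]-C[i-1]; tan/=np.hypot(*tan); nin=np.array([-tan[1],tan[0]])
Fj=np.array([F_ for F_ in o['contact_force'][:2]])
print('F normal',-Fj@nin,'F tan',Fj@tan,'s',s[i],'of',s[-1])
pv=C[i]-corr*nin; a0=Rm[:2,0],Rm[:2,1]
for k in range(n):
    p1=C[np.searchsorted(s,min(s[i]+step*(k+1),s[-1]))]; d=p1-pv; pv=p1
    cy,sy=np.cos(YAW),np.sin(YAW); w=np.array([cy*d[0]-sy*d[1],sy*d[0]+cy*d[1]])
    print((a0[0]@w).round(2),(a0[1]@w).round(2),'->jig',p1.round(1))
E
python3 run.py 1 3 11 0
```

```text
t 18.88 jig [-109.3  -45.2] z 72.9 und 14.5 tilt [-0.003 -0.003 -1.   ] F [-6.4 -3.9 12.6]
gap big -0.2 waist -119.7 small 115.3 ang big -150.6
F normal 7.445744358322894 F tan 0.22767328558341726 s 27.434637901397167 of 287.4187049079078
-2.62 1.53 ->jig [-107.   -47.4]
-2.52 1.6 ->jig [-105.4  -49.9]
-2.46 1.69 ->jig [-103.7  -52.4]
-2.43 1.81 ->jig [-101.9  -54.8]
-2.33 1.87 ->jig [-100.   -57.1]
-2.26 1.96 ->jig [-98.1 -59.4]
-2.21 2.07 ->jig [-96.  -61.6]
-2.11 2.12 ->jig [-93.9 -63.7]
-2.03 2.2 ->jig [-91.7 -65.7]
-1.94 2.27 ->jig [-89.4 -67.6]
-1.88 2.37 ->jig [-87.  -69.5]
```

Call:
{"op": "drive_tool", "data": {"series": [-1,-2.62,1.53,-0.4,0,0,0,-1,-2.52,1.6,0,0,0,0,-1,-2.46,1.69,0,0,0,0,-1,-2.43,1.81,0,0,0,0,-1,-2.33,1.87,0,0,0,0,-1,-2.26,1.96,0,0,0,0,-1,-2.21,2.07,0,0,0,0]}}

```text
t: 19.75
eef_pos: [0.469, -0.0703, 0.0729]
tool_rot: [-0.001, 0.704, 0.71, -0.001]
contact_force: [-4.8, 1.4, 7.4]
gripper_width: 0.309
```

```bash
python3 run.py 1 3.5 11 0
```

```text
t 19.75 jig [-96.8 -60.7] z 72.9 und 14.5 tilt [-0.003 -0.001 -1.   ] F [-4.8  1.4  7.4]
gap big -1.0 waist -103.5 small 107.3 ang big -136.6
F normal 2.51930585422595 F tan -4.292618616139948 s 47.25321834857219 of 287.4187049079078
-2.52 2.47 ->jig [-94.3 -63.2]
-2.38 2.55 ->jig [-91.8 -65.6]
-2.27 2.65 ->jig [-89.1 -67.8]
-2.16 2.75 ->jig [-86.4 -70. ]
-2.04 2.84 ->jig [-83.5 -72. ]
-1.93 2.96 ->jig [-80.6 -73.9]
-1.78 3.0 ->jig [-77.5 -75.7]
-1.65 3.08 ->jig [-74.5 -77.3]
-1.52 3.15 ->jig [-71.3 -78.8]
-1.38 3.21 ->jig [-68.1 -80.2]
-1.24 3.26 ->jig [-64.8 -81.4]
```

```bash
sed -i 's/^J0=.*/J0=np.array([.5646,-.0071]); YAW=.005/' h.py; sed -i 's/^J0=.*;/&/' h.py; grep -n J0= h.py; python3 run.py 1 3.5 7 0.8
```

```text
16:J0=np.array([.5646,-.0071]); YAW=.005
t 19.75 jig [-95.9 -62.7] z 72.9 und 14.5 tilt [-0.003 -0.001 -1.   ] F [-4.8  1.4  7.4]
gap big -0.3 waist -102.2 small 107.1 ang big -135.1
F normal 2.4092355447914002 F tan -4.355348511942766 s 49.31502395772621 of 287.4187049079078
-1.9 3.11 ->jig [-92.8 -64.6]
-2.32 2.61 ->jig [-90.2 -66.9]
-2.2 2.71 ->jig [-87.5 -69.1]
-2.09 2.8 ->jig [-84.7 -71.2]
-1.96 2.89 ->jig [-81.8 -73.1]
-1.86 3.01 ->jig [-78.8 -75. ]
-1.71 3.05 ->jig [-75.7 -76.7]
```

Call:
{"op": "drive_tool", "data": {"series": [-1,-1.9,3.1,0,0,0,0,-1,-2.3,2.6,0,0,0,0,-1,-2.2,2.7,0,0,0,0,-1,-2.1,2.8,0,0,0,0,-1,-1.95,2.9,0,0,0,0]}}

```text
t: 20.38
eef_pos: [0.4832, -0.0811, 0.0729]
tool_rot: [-0.001, 0.704, 0.71, -0.001]
contact_force: [-5.1, -1.2, 8.6]
gripper_width: 0.31
```

```bash
python3 run.py 1 3 8 0
```

```text
t 20.38 jig [-81.8 -73.6] z 72.9 und 14.5 tilt [-0.003 -0.001 -1.   ] F [-5.1 -1.2  8.6]
gap big -0.6 waist -86.4 small 98.1 ang big -122.6
F normal 3.70040169194241 F tan -3.6426345063837755 s 67.0717987957471 of 287.4187049079078
-1.59 2.58 ->jig [-79.  -74.9]
-1.47 2.6 ->jig [-76.4 -76.3]
-1.38 2.65 ->jig [-73.7 -77.7]
-1.3 2.74 ->jig [-71. -79.]
-1.18 2.75 ->jig [-68.3 -80.1]
-1.07 2.79 ->jig [-65.5 -81.2]
-0.98 2.87 ->jig [-62.6 -82.2]
-0.86 2.86 ->jig [-59.7 -83. ]
```

Call:
{"op": "drive_tool", "data": {"series": [-1,-1.3,2.7,0,0,0,0,-1,-1.4,2.6,0,0,0,0,-1,-1.35,2.65,0,0,0,0,-1,-1.25,2.7,0,0,0,0,-1,-1.15,2.75,0,0,0,0,-1,-1.05,2.8,0,0,0,0,-1,-0.95,2.85,0,0,0,0,-1,-0.85,2.85,0,0,0,0]}}

```text
t: 21.38
eef_pos: [0.5057, -0.0906, 0.0729]
tool_rot: [-0.0, 0.704, 0.71, -0.001]
contact_force: [-3.6, -1.4, 3.8]
gripper_width: 0.306
```

```bash
python3 run.py 1 3 10 0
```

```text
t 21.38 jig [-59.3 -83.2] z 72.9 und 14.5 tilt [-0.002 -0.001 -1.   ] F [-3.6 -1.4  3.8]
gap big -1.0 waist -62.9 small 82.7 ang big -105.3
F normal 2.258153781676528 F tan -3.145514368873489 s 91.51892244714567 of 287.4187049079078
-0.75 2.93 ->jig [-56.4 -83.9]
-0.63 2.92 ->jig [-53.5 -84.5]
-0.53 2.94 ->jig [-50.5 -85. ]
-0.42 3.0 ->jig [-47.5 -85.4]
-0.31 2.97 ->jig [-44.5 -85.7]
-0.2 2.98 ->jig [-41.6 -85.9]
-0.09 3.03 ->jig [-38.5 -86. ]
0.03 2.99 ->jig [-35.6 -86. ]
0.14 2.98 ->jig [-32.6 -85.8]
0.25 2.98 ->jig [-29.6 -85.6]
```

Call:
{"op": "drive_tool", "data": {"series": [-1,-0.35,2.9,0.3,0,0,0,-1,-0.35,2.9,0,0,0,0,-1,-0.45,2.95,0,0,0,0,-1,-0.4,3,0,0,0,0,-1,-0.3,3,0,0,0,0]}}

```text
t: 22.0
eef_pos: [0.5206, -0.0928, 0.0729]
tool_rot: [0.0, 0.704, 0.71, -0.001]
contact_force: [-4.1, -2.4, 7.2]
gripper_width: 0.311
```

```bash
python3 run.py 1 3 10 0
```

```text
t 22.0 jig [-44.4 -85.5] z 72.9 und 14.5 tilt [-0.002 -0.002 -1.   ] F [-4.1 -2.4  7.2]
gap big -1.3 waist -47.9 small 71.7 ang big -94.6
F normal 2.720694887152139 F tan -3.8786608903711715 s 106.62480435911144 of 287.4187049079078
-0.19 3.02 ->jig [-41.4 -85.9]
-0.08 2.99 ->jig [-38.5 -86. ]
0.03 2.99 ->jig [-35.5 -86. ]
0.14 3.03 ->jig [-32.4 -85.8]
0.25 2.98 ->jig [-29.5 -85.5]
0.36 2.97 ->jig [-26.5 -85.2]
0.48 2.99 ->jig [-23.5 -84.7]
0.58 2.93 ->jig [-20.6 -84.1]
0.69 2.91 ->jig [-17.7 -83.4]
0.79 2.88 ->jig [-14.8 -82.6]
```

Call:
{"op": "drive_tool", "data": {"series": [-1,0.8,0.5,0,0,0,0,-1,0,0,0,0,0,0]}}

```text
t: 22.25
eef_pos: [0.5212, -0.0927, 0.073]
tool_rot: [0.001, 0.705, 0.71, -0.002]
contact_force: [-3.9, -3.6, 7.7]
gripper_width: 0.309
```

```bash
python3 run.py 1 3 1 0; python3 - <<'E'
from h import *
c=cam('side'); cv2.imwrite('pics/g6.png',cv2.resize(c['pixels'][170:290,230:390],(800,600),interpolation=cv2.INTER_CUBIC))
E
```

```text
t 22.25 jig [-43.9 -85.4] z 73.0 und 14.6 tilt [-0.002 -0.003 -1.   ] F [-3.9 -3.6  7.7]
gap big -1.4 waist -47.3 small 71.1 ang big -94.2
F normal 3.885822840544229 F tan -3.6554856673888736 s 107.21389167601265 of 287.4187049079078
-0.17 3.02 ->jig [-40.9 -85.9]
```

View pics/g6.png

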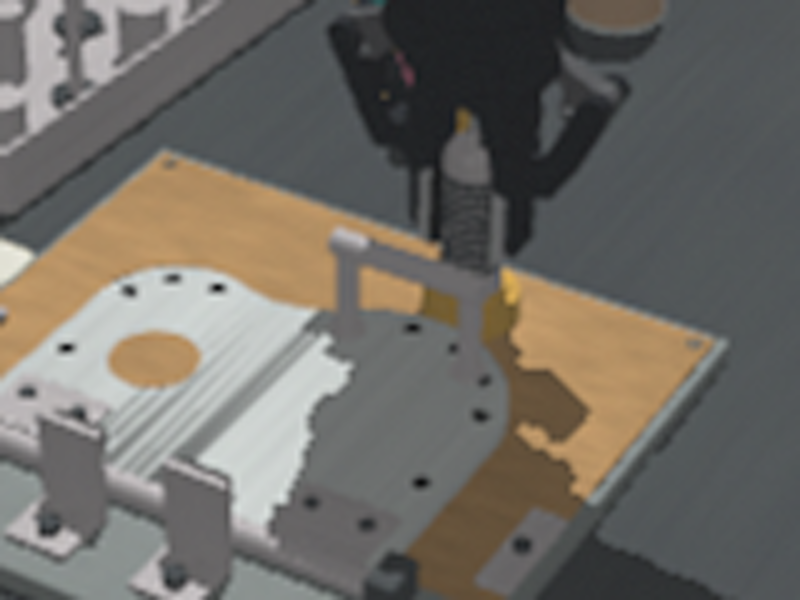

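The picture shows the collar (470,300) snug against the big lobe's edge behind the handle foot. The probe raised the normal force with hardly any motion, so contact is confirmed. I'll refine the origin offset and continue.

```bash
sed -i 's/^J0=.*/J0=np.array([.5638,-.0058]); YAW=.005/' h.py; python3 run.py 2 3.2 11 0
```

```text
t 22.3 jig [-43.1 -86.7] z 72.9 und 14.5 tilt [-0.002 -0.003 -1.   ] F [-3.8 -4.2  7.7]
gap big -0.2 waist -46.5 small 71.3 ang big -93.6
F normal 4.455492451949618 F tan -3.5394197506444893 s 106.72142714653913 of 284.8705242293882
-0.14 3.24 ->jig [-39.7 -85. ]
-0.01 3.2 ->jig [-36.5 -85. ]
0.11 3.2 ->jig [-33.3 -84.9]
0.24 3.19 ->jig [-30.2 -84.6]
0.37 3.18 ->jig [-27.  -84.2]
0.5 3.16 ->jig [-23.8 -83.7]
0.62 3.14 ->jig [-20.7 -83.1]
0.75 3.11 ->jig [-17.6 -82.3]
0.87 3.08 ->jig [-14.5 -81.5]
0.99 3.04 ->jig [-11.5 -80.5]
1.11 3.0 ->jig [ -8.5 -79.3]
```

Call:
{"op": "drive_tool", "data": {"series": [-1,-0.1,3.2,0,0,0,0,-1,0,3.2,0,0,0,0,-1,0.15,3.2,0,0,0,0,-1,0.25,3.2,0,0,0,0,-1,0.4,3.2,0,0,0,0,-1,0.5,3.2,0,0,0,0,-1,0.65,3.1,0,0,0,0,-1,0.8,3.1,0,0,0,0]}}

```text
t: 23.3
eef_pos: [0.5469, -0.0899, 0.073]
tool_rot: [0.001, 0.705, 0.71, -0.001]
contact_force: [-2.9, -4.4, 6.3]
gripper_width: 0.309
```

```bash
python3 run.py 2 3 11 0
```

```text
t 23.3 jig [-17.3 -84. ] z 73.0 und 14.6 tilt [-0.001 -0.003 -1.   ] F [-2.9 -4.4  6.3]
gap big -0.3 waist -21.0 small 49.8 ang big -75.3
F normal 3.5155058169993967 F tan -3.910760559335582 s 132.19659647707903 of 284.8705242293882
0.82 2.92 ->jig [-14.8 -81.6]
0.91 2.85 ->jig [-12.  -80.6]
1.02 2.81 ->jig [ -9.2 -79.6]
1.12 2.77 ->jig [ -6.4 -78.5]
1.23 2.73 ->jig [ -3.7 -77.3]
1.35 2.72 ->jig [ -0.9 -75.9]
1.43 2.63 ->jig [  1.7 -74.5]
1.53 2.57 ->jig [  4.3 -72.9]
1.62 2.51 ->jig [  6.8 -71.3]
1.71 2.45 ->jig [  9.2 -69.6]
1.83 2.42 ->jig [ 11.6 -67.7]
```

Call:
{"op": "drive_tool", "data": {"series": [-1,1.1,3,0,0,0,0,-1,1,2.85,0,0,0,0,-1,1.05,2.8,0,0,0,0,-1,1.15,2.75,0,0,0,0,-1,1.25,2.7,0,0,0,0,-1,1.35,2.7,0,0,0,0,-1,1.45,2.6,0,0,0,0,-1,1.55,2.55,0,0,0,0]}}

```text
t: 24.3
eef_pos: [0.5695, -0.0798, 0.073]
tool_rot: [0.001, 0.705, 0.71, -0.001]
contact_force: [-1.1, -4.6, 4.4]
gripper_width: 0.306
```

```bash
python3 run.py 2 3 12 0
```

```text
t 24.3 jig [  5.3 -74.1] z 73.0 und 14.6 tilt [ 0.001 -0.003 -1.   ] F [-1.1 -4.6  4.4]
gap big -0.5 waist -2.7 small 27.0 ang big -57.9
F normal 3.309791439885742 F tan -3.3758049581012664 s 156.50813653966568 of 284.8705242293882
1.65 2.54 ->jig [  7.  -71.1]
1.72 2.44 ->jig [  9.5 -69.4]
1.82 2.38 ->jig [ 11.9 -67.6]
1.72 2.37 ->jig [ 14.2 -65.8]
1.57 2.55 ->jig [ 16.8 -64.3]
1.32 2.7 ->jig [ 19.5 -62.9]
1.04 2.81 ->jig [ 22.3 -61.9]
0.75 2.91 ->jig [ 25.2 -61.1]
0.46 2.96 ->jig [ 28.1 -60.7]
0.16 3.0 ->jig [ 31.1 -60.5]
-0.14 2.99 ->jig [ 34.1 -60.6]
-0.44 2.97 ->jig [ 37.1 -61.1]
```

Call:
{"op": "drive_tool", "data": {"series": [-1,1.8,2.4,0.3,0,0,0,-1,1.9,2.4,0,0,0,0,-1,2,2.3,0,0,0,0,-1,1.8,2.35,0,0,0,0,-1,1.6,2.55,0,0,0,0,-1,1.35,2.7,0,0,0,0,-1,1.05,2.8,0,0,0,0]}}

```text
t: 25.18
eef_pos: [0.5866, -0.0692, 0.073]
tool_rot: [0.001, 0.705, 0.709, -0.002]
contact_force: [-4.1, -7.1, 9.6]
gripper_width: 0.313
```

```bash
python3 run.py 2 3 12 0
```

```text
t 25.18 jig [ 22.5 -63.5] z 73.0 und 14.6 tilt [-0.    -0.004 -1.   ] F [-4.1 -7.1  9.6]
gap big 2.1 waist -0.4 small 8.1 ang big -44.1
F normal 5.4810831320414755 F tan -6.144978821191333 s 177.19090050514794 of 284.8705242293882
0.79 2.9 ->jig [ 24.9 -61.2]
0.49 2.95 ->jig [ 27.8 -60.7]
0.19 3.0 ->jig [ 30.8 -60.5]
-0.11 2.99 ->jig [ 33.8 -60.6]
-0.41 2.98 ->jig [ 36.8 -61. ]
-0.7 2.91 ->jig [ 39.7 -61.7]
-0.94 2.84 ->jig [ 42.5 -62.6]
-0.94 2.85 ->jig [ 45.4 -63.6]
-0.79 2.89 ->jig [ 48.3 -64.4]
-0.64 2.93 ->jig [ 51.2 -65. ]
-0.49 2.96 ->jig [ 54.2 -65.5]
-0.34 3.0 ->jig [ 57.2 -65.8]
```

Call:
{"op": "drive_tool", "data": {"series": [-1,0.6,2.9,-0.2,0,0,0,-1,0.5,2.95,0,0,0,0,-1,0.2,3,0,0,0,0,-1,-0.1,3,0,0,0,0,-1,-0.4,3,0,0,0,0,-1,-0.65,2.9,0,0,0,0,-1,-0.85,2.85,0,0,0,0]}}

```text
t: 26.05
eef_pos: [0.6049, -0.0693, 0.073]
tool_rot: [-0.0, 0.705, 0.71, -0.003]
contact_force: [-9.8, -5.9, 15.7]
gripper_width: 0.31
```

```bash
python3 run.py 2 3 12 0
```

```text
t 26.05 jig [ 40.8 -63.7] z 73.0 und 14.6 tilt [-0.005 -0.004 -1.   ] F [-9.8 -5.9 15.7]
gap big 16.2 waist -0.4 small -0.4 ang big -36.7
F normal 8.834043702465626 F tan -7.2754173567233815 s 196.86437235814586 of 284.8705242293882
-0.97 2.82 ->jig [ 44.1 -63.2]
-0.86 2.87 ->jig [ 47. -64.]
-0.71 2.93 ->jig [ 49.9 -64.7]
-0.55 2.94 ->jig [ 52.9 -65.3]
-0.4 2.97 ->jig [ 55.8 -65.7]
-0.25 2.99 ->jig [ 58.8 -65.9]
-0.09 2.99 ->jig [ 61.8 -66. ]
0.06 3.0 ->jig [ 64.8 -65.9]
0.22 2.99 ->jig [ 67.8 -65.7]
0.37 3.0 ->jig [ 70.8 -65.3]
0.52 2.95 ->jig [ 73.7 -64.8]
0.68 2.92 ->jig [ 76.7 -64.1]
```

Call:
{"op": "drive_tool", "data": {"series": [-1,-1.6,2.6,-0.4,0,0,0,-1,-1,2.85,0,0,0,0,-1,-0.7,2.9,0,0,0,0,-1,-0.55,2.95,0,0,0,0,-1,-0.4,3,0,0,0,0,-1,-0.25,3,0,0,0,0]}}

```text
t: 26.8
eef_pos: [0.6234, -0.0731, 0.073]
tool_rot: [0.0, 0.705, 0.71, -0.002]
contact_force: [-3.8, -4.2, 4.6]
gripper_width: 0.309
```

```bash
python3 run.py 2 3 12 0
```

```text
t 26.8 jig [ 59.3 -67.6] z 73.0 und 14.6 tilt [-0.002 -0.003 -1.   ] F [-3.8 -4.2  4.6]
gap big 33.7 waist -8.1 small -0.3 ang big -32.8
F normal 4.412873411198756 F tan -3.611245558594771 s 215.3992932045482 of 284.8705242293882
-0.07 3.02 ->jig [ 62.4 -66. ]
0.09 3.0 ->jig [ 65.4 -65.9]
0.24 2.99 ->jig [ 68.3 -65.7]
0.4 2.97 ->jig [ 71.3 -65.2]
0.55 2.95 ->jig [ 74.3 -64.7]
0.7 2.91 ->jig [ 77.2 -64. ]
0.86 2.89 ->jig [ 80.1 -63.1]
1.0 2.82 ->jig [ 82.9 -62.1]
1.14 2.77 ->jig [ 85.6 -61. ]
1.29 2.71 ->jig [ 88.3 -59.7]
1.42 2.64 ->jig [ 91.  -58.2]
1.56 2.56 ->jig [ 93.5 -56.7]
```

Call:
{"op": "drive_tool", "data": {"series": [-1,0,3,0.3,0,0,0,-1,0.15,3,0,0,0,0,-1,0.25,3,0,0,0,0,-1,0.45,2.95,0,0,0,0,-1,0.6,2.95,0,0,0,0,-1,0.75,2.9,0,0,0,0,-1,0.9,2.9,0,0,0,0]}}

```text
t: 27.68
eef_pos: [0.6451, -0.0698, 0.073]
tool_rot: [0.001, 0.705, 0.71, -0.001]
contact_force: [-2.3, -5.0, 5.0]
gripper_width: 0.309
```

```bash
python3 run.py 2 3 12 0
```

```text
t 27.68 jig [ 81.  -64.4] z 73.0 und 14.6 tilt [-0.    -0.003 -1.   ] F [-2.3 -5.   5. ]
gap big 51.0 waist -28.1 small -0.4 ang big -26.5
F normal 4.046296634998484 F tan -3.7450009862986233 s 236.87937786021428 of 284.8705242293882
1.03 2.84 ->jig [ 83.3 -61.9]
1.17 2.76 ->jig [ 86.1 -60.8]
1.31 2.7 ->jig [ 88.8 -59.4]
1.45 2.62 ->jig [ 91.4 -58. ]
1.58 2.55 ->jig [ 93.9 -56.4]
1.71 2.46 ->jig [ 96.4 -54.7]
1.85 2.39 ->jig [ 98.8 -52.8]
1.95 2.27 ->jig [101.  -50.9]
2.07 2.17 ->jig [103.2 -48.8]
2.18 2.06 ->jig [105.3 -46.6]
2.28 1.94 ->jig [107.2 -44.3]
2.38 1.82 ->jig [109. -42.]
```

Call:
{"op": "drive_tool", "data": {"series": [-1,1.1,2.85,0,0,0,0,-1,1.25,2.75,0,0,0,0,-1,1.4,2.7,0,0,0,0,-1,1.5,2.6,0,0,0,0,-1,1.6,2.5,0,0,0,0,-1,1.75,2.4,0,0,0,0,-1,1.9,2.3,0,0,0,0]}}

```text
t: 28.55
eef_pos: [0.6639, -0.059, 0.0731]
tool_rot: [0.001, 0.704, 0.71, -0.0]
contact_force: [-0.9, -4.8, 4.5]
gripper_width: 0.31
```

```bash
python3 run.py 2 3 11 0.3
```

```text
t 28.55 jig [ 99.8 -53.7] z 73.1 und 14.7 tilt [ 0.001 -0.003 -1.   ] F [-0.9 -4.8  4.5]
gap big 64.2 waist -49.8 small -0.7 ang big -19.5
F normal 3.114830850113132 F tan -3.7248838095001724 s 258.14072438293005 of 284.8705242293882
2.21 2.09 ->jig [101.2 -50.7]
2.08 2.16 ->jig [103.4 -48.6]
2.19 2.05 ->jig [105.4 -46.4]
2.29 1.93 ->jig [107.4 -44.1]
2.39 1.81 ->jig [109.2 -41.7]
2.48 1.69 ->jig [110.9 -39.3]
2.58 1.57 ->jig [112.4 -36.7]
2.64 1.42 ->jig [113.8 -34. ]
2.45 1.17 ->jig [115.  -31.6]
0.0 0.0 ->jig [115.  -31.6]
0.0 0.0 ->jig [115.  -31.6]
```

Call:
{"op": "drive_tool", "data": {"series": [-1,2.2,1.95,0,0,0,0,-1,2.15,2,0,0,0,0,-1,2.25,1.9,0,0,0,0,-1,2.35,1.8,0,0,0,0,-1,2.4,1.65,0,0,0,0,-1,2.5,1.6,0,0,0,0,-1,2.5,1.4,0,0,0,0]}}

```text
t: 29.42
eef_pos: [0.6771, -0.0429, 0.0731]
tool_rot: [0.002, 0.705, 0.71, 0.0]
contact_force: [3.4, -5.1, 1.5]
gripper_width: 0.307
```

```bash
python3 run.py 2 3 2 0
```

```text
t 29.43 jig [113.1 -37.7] z 73.1 und 14.7 tilt [ 0.004 -0.003 -1.   ] F [ 3.4 -5.1  1.5]
gap big 72.6 waist -69.4 small -0.9 ang big -12.2
F normal 5.450345647196519 F tan -2.684367029231868 s 278.6802350669106 of 284.8705242293882
2.65 1.45 ->jig [113.6 -34.5]
2.7 1.3 ->jig [114.9 -31.8]
```

The whole curve is done: at the far end, jig (113,-38), and still touching. Ease off the edge, lift, and carry it back to the spot it came from.

Call:
{"op": "drive_tool", "data": {"series": [-1,-1.5,2.5,-2,0,0,0,-1,0,1,-18,0,0,0,-1,0,0,-40,0,0,0,-1,0,0,-40,0,0,0,-1,-30,-20,0,0,0,0,-1,-32,-21,0,0,0,0,-1,-32,-21,0,0,0,0,-1,-32,-21,0,0,0,0,-1,-32,-21,0,0,0,0,-1,-32,-21,0,0,0,0,-1,-30,-20,0,0,0,0,-1,0,0,0,0,0,0]}}

```text
t: 30.92
eef_pos: [0.5333, -0.266, 0.1728]
tool_rot: [-0.0, 0.706, 0.709, -0.001]
contact_force: [-0.4, 0.1, -2.7]
gripper_width: 0.313
```

```bash
python3 st.py; python3 -c "
from h import *
print(bot.get_obs()['eef_pos'])"
```

```text
t 30.93 jig [ -31.8 -260. ] z 172.8 und 114.4 tilt [-0.002 -0.001 -1.   ] F [-0.4  0.1 -2.7]
gap big 173.1 waist -152.9 small 208.9 ang big -88.6
[ 0.53329361 -0.26600329  0.17279247]
```

Call:
{"op": "drive_tool", "data": {"series": [-1,0,0,30,0,0,0,-1,0,0,30,0,0,0,-1,0,0,25,0,0,0,-1,0,0,15,0,0,0,-1,0,0,7,0,0,0,-1,0,0,3,0,0,0,-1,0,0,1.5,0,0,0,-1,0,0,0,0,0,0]}}

```text
t: 31.92
eef_pos: [0.5361, -0.2633, 0.0615]
tool_rot: [0.0, 0.704, 0.71, 0.0]
contact_force: [0.2, 0.3, -3.4]
gripper_width: 0.306
```

Call:
{"op": "drive_tool", "data": {"series": [-1,0,0,1.2,0,0,0,-1,0,0,1.2,0,0,0,-1,0,0,0,0,0,0]}}

```text
t: 32.3
eef_pos: [0.536, -0.2633, 0.0595]
tool_rot: [0.0, 0.704, 0.71, -0.0]
contact_force: [-1.3, 0.3, 5.3]
gripper_width: 0.311
```

Touching the bench. Open and retreat.

Call:
{"op": "drive_tool", "data": {"series": [0.1,0,0,-0.5,0,0,0,0.1,0,0,0,0,0,0,0.1,0,0,0,0,0,0,0.1,0,0,0,0,0,0,0.1,0,0,-15,0,0,0,0.1,0,0,-35,0,0,0,0.1,0,0,-40,0,0,0,0.1,0,0,-40,0,0,0,0.1,0,0,0,0,0,0,0.1,0,0,0,0,0,0]}}

```text
t: 33.55
eef_pos: [0.5354, -0.2632, 0.1893]
tool_rot: [0.0, 0.704, 0.71, -0.0]
contact_force: [0.5, -0.9, -0.8]
gripper_width: 0.549
```

```bash
python3 - <<'E'
from h import *
o=bot.get_obs(); print(o['t'],o['eef_pos'],o['contact_force'])
s=cam('side'); t=cam('top'); cv2.imwrite('pics/g7.png',s['pixels'])
E
```

```text
33.55 [ 0.53540261 -0.26320241  0.18929757] [ 0.54452534 -0.89724162 -0.76452463]
```

View pics/g7.png

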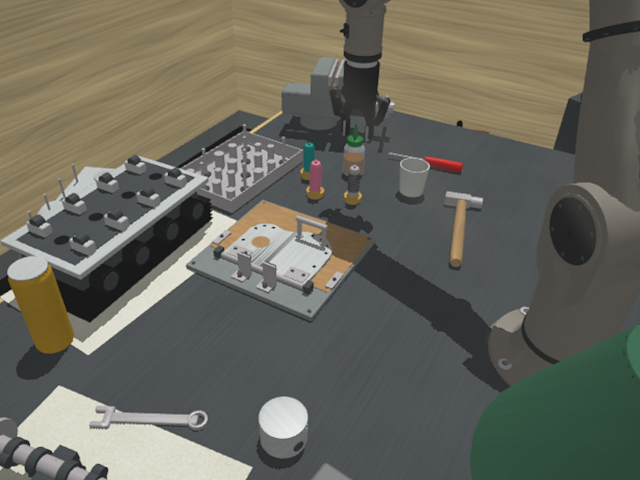

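The scriber stands upright at (353,185), the template is flat at (265,255), and the bottle, cup (413,177) and piston (283,427) are where they were. The gripper is clear.

```bash
python3 -c "
from station import bot
print(bot.hand_in())"
```

```text
the job is handed in; nothing more can be done
None
```

I closed the template, ran the scriber along the whole curved edge and stood it back on the bench. The job is handed in at about 33.6 s of the 72 s allowed, and no verdict was reported.

- **Template:** I swung it over by the bow handle, pressed it lightly onto its stop and released it. The last picture shows it flat.
- **Run:** The scriber slid from the near end to jig (113, -38) mm with its tool within 0.005 rad of vertical. At every stop the normal force read about 2.3–9 N, and a picture and a push test near the big lobe's crown confirmed contact. Contact was checked at each stop, not continuously.
- **Finish:** The scriber stands upright on the bare bench close to where it started. The arm is clear, and the bottle, cup and piston look unmoved in the last picture.

Two things disagreed or went wrong:

- **First approach to the handle:** With the tool straight down it touched the template, and the wrist read about 45 N. I backed off and approached tilted instead. If the gripper's body made that contact, it could count against the 40 N limit. I could not tell which part touched; it looked like a finger linkage.
- **Jig position:** What I felt along the edge differed from the camera measurement by about 2–3 mm, so I corrected for it during the run.

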